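Turn over the sample bottle's status flag

ROBOT

A 7-joint arm with a two-finger parallel gripper is mounted at the origin on a cart in front of the work surface, level with it; the furniture and walls round the work are solid. World frame = base frame: x ahead of the robot, y to its left, z up, the work surface at z = 0. Lengths are in mm, angles in rad, forces in N, time in s.
With the tool pointing down it reaches from about 400 to 875 mm from the base axis. Payload 4.4 kg.
Tool frame: the origin (TCP) lies where the fingers leave the gripper's body, on its centre line; the fingertips stand 73 mm ahead of it and the grasp point (between the pads) lies 54 mm ahead of it; z points along the fingers, y is the line along which they close (so a half turn about z gives the same grasp; the last joint's range is limited). The gripper opens to 85 mm and grips with 20 to 120 N. Pads are 22 mm wide; open, the fingers measure 114 mm over their backs; the gripper's body (76 mm by 85 mm) begins 54 mm behind the grasp point. The pads swing forward as they close: fully open they stand 13 mm farther back than shut.
Start: joints at [1.267, 0.628, 0.038, 1.517, -0.027, 0.996, -0.02], TCP at [153.142, -631.715, 303.913] pointing down, gripper open.
Joint ranges: [-3.06, 3.06], [-0.37, 2.12], [-1.25, 1.32], [0.18, 2.47], [-1.1, 4.24], [0.23, 1.98], [-2.94, 2.94]. Speed limits (rad/s): [2.57, 2.57, 3.14, 3.14, 3.14, 3.14, 3.14].

INTERFACE

Orientations are given as [roll, pitch, yaw] about the fixed x, y, z axes, in that order (R = Rz(yaw) Ry(pitch) Rx(roll)).
In Python, from cell import ctrl gives the robot as it stands.
- The arm moves only by the tool send_rows, never from a script. Its argument "rows" is a list that holds one entry, the list of rows, each a list of 6 numbers: the shift along the tool's x, y, z in cm, then the turn, a rotation vector about the tool's x, y, z in rad. In form: [[[tx, ty, tz, wx, wy, wz], ...]]. A call has 1 to 10 rows; each row is the pose to reach, as a shift and turn from the pose commanded when the call began, along the tool's axes at that moment; what a row does not reach only later rows make up. A row lasts 1/10 s, in which the tool goes at most 50 mm and 8.59 degrees, less where a joint would pass 70% of its speed; a pose out of reach is approached as far as the arm can. A call with a gripper value outside its range is refused whole. "grip" is the closure in counts, from 0 (fully open) to 255 (shut), set as the call begins (left out, the last holds). The fingers move at their own pace and stop on an object; the grip force is fixed at half the most. Time passes only in rows, so rows that repeat a pose let the fingers close. It gives the time, the measured TCP pose, the force, the opening and the grip force at its end, in the units of the state.
- ctrl.read_state(): the state, without advancing time (a new reading comes with each control period).
- ctrl.get_image(name): name is "side" or "top"; returns a dict with "pixels" (420x560x3 uint8, red, green, blue), "fx", "fy", "cx", "cy" (pixels), "D" ([k1, k2, p1, p2, k3] as OpenCV has them; the pictures are not rectified), "extrinsics" (4x4, takes a point from camera to world coordinates). Camera axes: x right, y up, looking along -z (the intrinsics and any distortion apply to the point x, -y, -z); pixel columns grow to the right and rows downward; lengths in mm; the calibration is good to about 2 mm. A picture is of the moment at which its call begins. There is no depth.
- ctrl.finish_job(): hands the job in; it is judged then, once.
The state is a dict: "clock": time; "qpos": joint angles; "qd": joint speeds; "tau": joint torques, N m; "eef_pos": TCP position; "tool_rot": TCP orientation; "force": force on the tool from outside, world axes, zero at the start; "torque": the same for the moment, N m; "width": finger opening in mm; "gripper_force": force on a finger pad.
Only numpy, scipy, OpenCV 4.12 (cv2) and the standard library are available. Lean on these libraries where they do the work, as an engineer would, in place of code of your own. Each camera call takes 0.05 s, during which the arm holds its last target. There are 200 camera calls.

TASK

The batch in the bottle has been released. Three identical flag stands stand in a row, each with its own sample directly behind it; gently push the flag in front of the bottle over its pivot with the closed fingertips, from the robot's side right over to lie level on the far side with its cross face up. Only push it, do not pinch or lift anything; leave its stand in place and upright, and leave the other two flags, the samples, the pen and the small dish as they are.

Things in the scene. Friction and masses are not known exactly. Their poses are not given: they have to be found in the camera images.
- stand_a: flag stand A, the one with the bottle behind it, whose flag is to be turned. Loose, about 1.2 kg (all three alike): dark steel base 110 (x) x 90 (y) x 14 mm, two aluminium cheeks 48 mm wide (x), 6 mm thick, at y = +-23 mm, up to z = 88 mm. Origin: centre of the underside, on the table; x points away from the robot (turned up to 0.3 rad either way), z up
- flag_a_pivot (a point): hinge axis of flag A at the stand's middle, 80 mm above the table
- flag_a_edge (a point): middle of the free edge of flag A, 100 mm from the hinge axis. White paddle 5 mm thick, centred on the axis: neck 26 mm wide, then from 40 to 100 mm out a blade 64 mm wide that overhangs the base by 45 mm: fingertips reach under it from the robot's side with the tool tilted about 35 degrees, tips forward and down
- flag_a (a joint): hinge of flag A, rad, about its stand's y. 0: level along the stand's -x (to the robot), one-bar face up; pi/2: upright; pi (stop): level along +x (away), cross face up. Friction (about 0.08 N m; flag 60 g) holds it wherever it is left: push it the whole way. Starts between 0 and 0.35.
- stand_b: flag stand B, with the flat dish behind it; leave its flag alone. Loose, about 1.2 kg (all three alike): dark steel base 110 (x) x 90 (y) x 14 mm, two aluminium cheeks 48 mm wide (x), 6 mm thick, at y = +-23 mm, up to z = 88 mm. Origin: centre of the underside, on the table; x points away from the robot (turned up to 0.3 rad either way), z up
- flag_b (a joint): hinge of flag B, rad, about its stand's y. 0: level along the stand's -x (to the robot), one-bar face up; pi/2: upright; pi (stop): level along +x (away), cross face up. Friction (about 0.08 N m; flag 60 g) holds it wherever it is left: push it the whole way. Starts between 0 and 0.3.
- stand_c: flag stand C, with the tube behind it; leave its flag alone. Loose, about 1.2 kg (all three alike): dark steel base 110 (x) x 90 (y) x 14 mm, two aluminium cheeks 48 mm wide (x), 6 mm thick, at y = +-23 mm, up to z = 88 mm. Origin: centre of the underside, on the table; x points away from the robot (turned up to 0.3 rad either way), z up
- flag_c (a joint): hinge of flag C, rad, about its stand's y. 0: level along the stand's -x (to the robot), one-bar face up; pi/2: upright; pi (stop): level along +x (away), cross face up. Friction (about 0.08 N m; flag 60 g) holds it wherever it is left: push it the whole way. Starts between 2.85 and pi (already turned).
- sample_bottle: clear media bottle with a white foil-covered cap, 87 mm diameter, 182 mm high, loose, 170 mm behind stand A along the stand's +x. Origin: centre of its underside
- sample_dish: flat round dark dish, 90 mm diameter, 17 mm high, loose, 170 mm behind stand B. Origin: centre of its underside
- sample_tube: 50 ml tube standing on its teal cap, 38 mm diameter, 115 mm high, loose, 170 mm behind stand C. Origin: centre of its underside
- small_dish: flat round clear dish, 55 mm diameter, 14 mm high, loose, between two stands. Origin: centre of its underside
- pen: black marker pen lying on the table, 135 mm long, 13 mm thick, loose, between two stands. Origin: middle of its underside

How it is judged (in metres and radians):
On the way:
1. flag A has been pushed up to nearly upright (value of joint flag_a above 1.2 rad), for 0.05 s.
At the end, for the whole second after the job is handed in: Flag A lies on the far side within 0.15 rad of its stop (joint above 2.99) and at rest, its stand upright and within 30 mm of where it stood, flags B and C as they were (B below 0.5, C above 2.65) (value of joint flag_a above 2.99 rad and velocity of joint flag_a between -0.1 and 0.1 rad/s and distance of stand_a from where it was at the start of the episode below 0.03 m and angle between stand_a's own z axis and vertical below 0.05 rad and value of joint flag_b below 0.5 rad and value of joint flag_c above 2.65 rad); the robot touches nothing.
It fails at once if stand A is shoved more than 30 mm, lifted or tipped (distance of stand_a from where it was at the start of the episode above 0.03 m or height (world z) of stand_a above 0.012 m or angle between stand_a's own z axis and vertical above 0.15 rad).
It fails at once if flag A or its stand is squeezed or rammed with more than 30 N (contact force between the fingers and stand_a above 30 N).
It fails at once if another flag is turned (value of joint flag_b above 0.5 rad or value of joint flag_c below 2.65 rad).
It fails at once if another stand is moved more than 20 mm (distance of any of stand_b, stand_c from where it was at the start of the episode above 0.02 m).
It fails at once if a sample, the small dish or the pen is moved more than 20 mm (distance of any of sample_bottle, sample_dish, sample_tube, small_dish, pen from where it was at the start of the episode above 0.02 m).
It also fails if it takes over 45 s, if anything falls off the work surface, if the arm or the gripper's body presses on something with over 40 N, if the wrist force passes 120 N, or if a joint passes its speed limit or range.

## Working session

There is one attempt and no reset: what is moved stays moved. The work goes in short steps, Python scripts to look and compute and a tool call to move; the robot and the scene stay as the last step left them, time stands still between calls to the robot, and variables do not carry over. Pictures are saved under pics/ and viewed, at most 10 in all, crops included, and the job is handed in when it is done.

Besides the shell and the picture viewer there is one more tool, called in YAML: its name, and indented under it one key for each argument. send_rows: Moves the arm, as the interface text tells. Its arguments: {"type":"object","properties":{"rows":{"type":"array","items":{"type":"array","items":{"type":"array","items":{"type":"number"}}}},"grip":{"type":"number"}},"required":["rows"]}

```bash
mkdir -p pics; cat > h.py <<'E'
import numpy as np,cv2,json
from cell import ctrl
def snap(name,fn):
    im=ctrl.get_image(name); cv2.imwrite('pics/'+fn,im['pixels'][:,:,::-1])
    c={k:np.array(im[k]).tolist() for k in('fx','fy','cx','cy','D','extrinsics')}
    json.dump(c,open(name+'.json','w'));return im
def cam(name):
    c=json.load(open(name+'.json'));K=np.array([[c['fx'],0,c['cx']],[0,c['fy'],c['cy']],[0,0,1.]])
    return K,np.array(c['D']),np.array(c['extrinsics'])
def ray(name,uv):
    K,D,E=cam(name);p=cv2.undistortPoints(np.array([[uv]],float),K,D)[0,0]
    return E[:3,3],E[:3,:3]@np.array([p[0],-p[1],-1.])
def onz(name,uv,z):
    o,d=ray(name,uv);return o+d*(z-o[2])/d[2]
def proj(name,P):
    K,D,E=cam(name);q=(np.atleast_2d(P)-E[:3,3])@E[:3,:3];q=q*[1,-1,-1]
    return cv2.projectPoints(q,np.zeros(3),np.zeros(3),K,D)[0][:,0]
E
python3 - <<'E'
from h import *
for n in('side','top'):
    snap(n,n+'0.png');print(n,cam(n)[2].round(2).tolist(),cam(n)[0][0,0])
s=ctrl.read_state();print({k:np.round(s[k],3).tolist() for k in('clock','eef_pos','tool_rot','force','width')})
E
```

```text
side [[0.97, 0.13, -0.18, 399.24], [-0.22, 0.55, -0.81, -870.85], [-0.01, 0.83, 0.56, 682.44], [0.0, 0.0, 0.0, 1.0]] 449.80542056072784
top [[0.02, 1.0, -0.08, 520.21], [-1.0, 0.01, -0.03, -28.26], [-0.03, 0.08, 1.0, 1089.63], [0.0, 0.0, 0.0, 1.0]] 427.8184422636165
{'clock': 0.1, 'eef_pos': [153.047, -631.283, 303.081], 'tool_rot': [-3.14, 0.0, 0.238], 'force': [-0.023, -0.213, -0.589], 'width': 85.37}
```

View pics/top0.png

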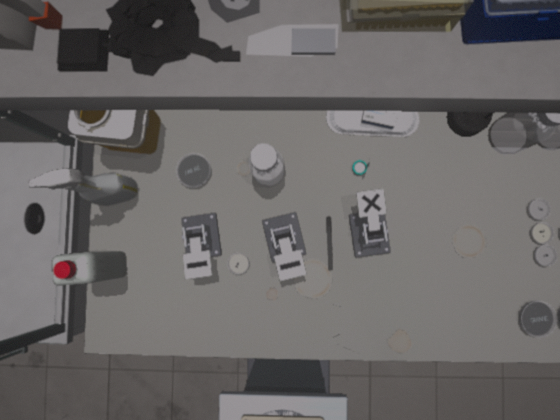

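View pics/side0.png

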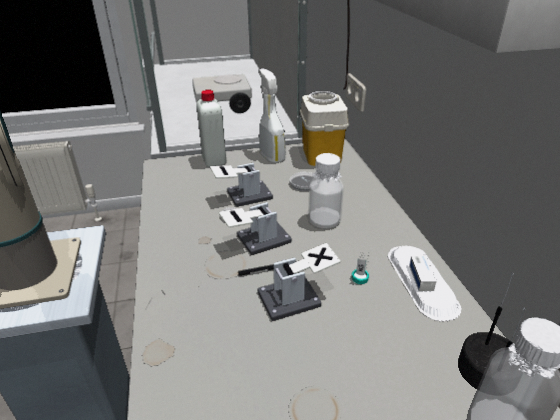

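The top view shows stand A in the middle at about (287,248), with the bottle at (266,165) behind it, the dish stand at left (198,245) and the tube stand at right (371,222). I'll enlarge the area round stand A.

```bash
python3 - <<'E'
import cv2
a=cv2.imread('pics/top0.png')[200:300,220:345];b=cv2.imread('pics/side0.png')[190:260,205:305]
a=cv2.resize(a,None,fx=6,fy=6,interpolation=cv2.INTER_CUBIC);b=cv2.resize(b,None,fx=7,fy=7,interpolation=cv2.INTER_CUBIC)
cv2.imwrite('pics/topc.png',a);cv2.imwrite('pics/sidec.png',b)
E
```

```text
(no output)
```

View pics/topc.png

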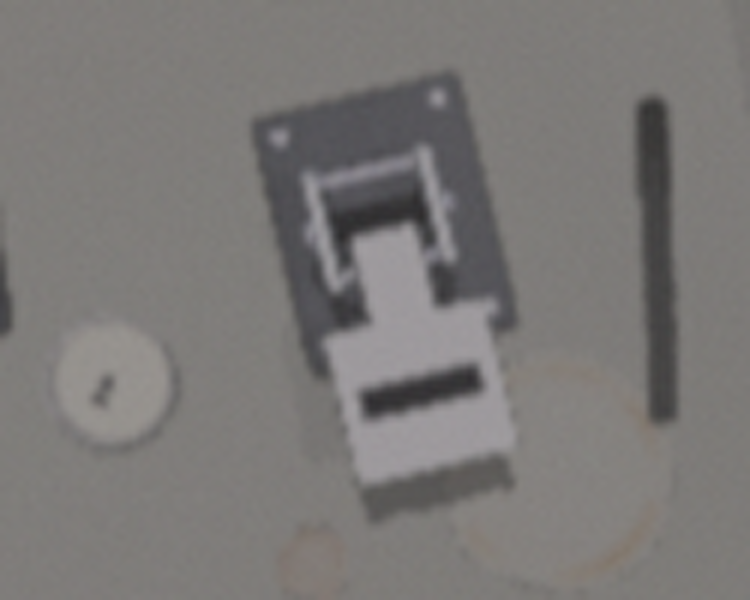

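View pics/sidec.png

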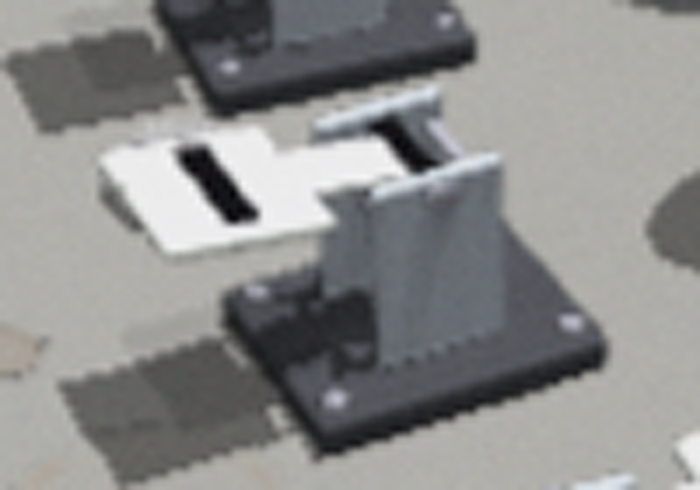

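The crops show the base's far corners at (253,120) and (457,72) and its near-right corner at (517,322). The flag's free-edge corners are at (360,490) and (517,445) in the top crop, and at (100,155) and (170,255) in the side crop.

```bash
python3 - <<'E'
from h import *
from scipy.optimize import least_squares
T=lambda x,y:(x/6+220-.5+.08,y/6+200-.5+.08)
S=lambda x,y:(x/7+205-.5+.07,y/7+190-.5+.07)
base=[(55,45,14),(55,-45,14),(-55,-45,14)]
bt=[T(253,120),T(457,72),T(517,322)]; bs=[S(605,350),S(320,455)] # side: (55,-45),( -55,-45)
ft=[T(360,490),T(517,445)];fs=[S(100,155),S(170,255)]
def W(p,P):
    c,s=np.cos(p[2]),np.sin(p[2]);P=np.array(P,float)
    return np.c_[p[0]+c*P[:,0]-s*P[:,1],p[1]+s*P[:,0]+c*P[:,1],P[:,2]]
def flag(q,r,y): return (-r*np.cos(q),y,80+r*np.sin(q))
def res(p):
    e=[flag(p[3],100,32),flag(p[3],100,-32)]
    return np.concatenate([(proj('top',W(p,base))-bt),(proj('side',W(p,base[1:]))-bs),(proj('top',W(p,e))-ft),(proj('side',W(p,e))-fs)]).ravel()
r=least_squares(res,[480,-30,0.1,0.1],x_scale=[10,10,.1,.1]);print(r.x,res(r.x).reshape(-1,2).round(1).tolist())
print('edge',W(r.x,[flag(r.x[3],100,0)]))
for n,uv,z in(('dish',T(113,380),14),('pen1',T(655,100),13),('pen2',T(662,420),13)):print(n,onz('top',uv,z))
# upright flag & bottle check
for n,uv,z in(('bottlecap',(264,155),182),('B edge r',(212,276),80),('C',(371,222),50)):print(n,onz('top',uv,z))
E
```

```text
[5.43676784e+02 1.93443019e+00 2.50832909e-01 1.36644623e-01] [[0.1, -0.4], [0.8, -0.8], [1.2, 0.2], [0.4, -1.7], [-0.3, -3.4], [0.3, -0.8], [1.1, 0.2], [-1.2, -0.1], [-1.1, -0.0]]
edge [[447.70914714 -22.65529244  93.62197871]]
dish [475.0719536  116.04827636  14.        ]
pen1 [ 595.51457144 -109.17659868   13.        ]
pen2 [ 462.29254865 -113.0606145    13.        ]
bottlecap [714.22879972  43.65932675 182.        ]
B edge r [446.0863998  168.97369693  80.        ]
C [ 580.30553678 -208.70140335   50.        ]
```

```bash
cat >> h.py <<'E'
from scipy.spatial.transform import Rotation as Ro
S0=np.array([543.7,1.9]);YAW=.251
def tcp(x,z,tilt=.61,front=1):
    "TCP with the finger's front (+1)/rear (-1) tip corner at stand-frame x,z"
    c,s=np.cos(tilt),np.sin(tilt)
    X=x-front*11*c-73*s; Z=z-front*11*s+73*c
    return np.array([S0[0]+X*np.cos(YAW),S0[1]+X*np.sin(YAW),Z]),Ro.from_euler('xyz',[np.pi,0,YAW])*Ro.from_rotvec([0,tilt,0])
def rows(tg):
    s=ctrl.read_state();p0=np.array(s['eef_pos']);R0=Ro.from_euler('xyz',s['tool_rot'])
    print('clk',s['clock'],p0.round(1),np.round(s['force'],1))
    for p,R in tg: print(np.r_[R0.inv().apply(p-p0)/10,(R0.inv()*R).as_rotvec()].round(2).tolist())
E
python3 - <<'E'
from h import *
R0=Ro.from_euler('xyz',[np.pi,0,YAW])
print(tcp(-102,110)[0])
rows([(np.array([450,-350,310]),R0),(np.array([430,-60,300]),R0)])
E
```

```text
[395.65371745 -36.06016137 163.53276324]
clk 0.1 [ 153.  -631.3  303.1] [-0.  -0.2 -0.6]
[35.49, -20.34, -0.66, -0.0, 0.0, -0.01]
[40.37, -49.0, 0.39, -0.0, 0.0, -0.01]
```

send_rows:
  grip: 255
  rows:
    - [[35.5,-20.3,-0.7,0,0,-0.01],[35.5,-20.3,-0.7,0,0,-0.01],[35.5,-20.3,-0.7,0,0,-0.01],[35.5,-20.3,-0.7,0,0,-0.01],[35.5,-20.3,-0.7,0,0,-0.01],[35.5,-20.3,-0.7,0,0,-0.01],[35.5,-20.3,-0.7,0,0,-0.01],[35.5,-20.3,-0.7,0,0,-0.01],[35.5,-20.3,-0.7,0,0,-0.01],[35.5,-20.3,-0.7,0,0,-0.01]]

```text
clock: 1.1
eef_pos: [452.1, -348.5, 310.6]
tool_rot: [-3.141, -0.0, 0.253]
force: [-0.0, -0.4, -0.7]
width: 0.1
gripper_force: 0.0
```

```bash
python3 - <<'E'
from h import *
R0=Ro.from_euler('xyz',[np.pi,0,YAW])
rows([(np.array([420,-60,300]),R0),tcp(-110,220)])
print(tcp(-110,220)[0],ctrl.read_state()['width'])
E
```

```text
clk 1.1 [ 452.1 -348.5  310.6] [-0.  -0.4 -0.7]
[4.12, -28.74, 1.09, -0.0, -0.0, 0.0]
[1.56, -31.66, 3.74, -0.0, 0.61, 0.0]
[387.90440119 -38.04714335 273.53276324] 0.09319799537715152
```

send_rows:
  rows:
    - [[4.1,-28.7,1,0,0,0],[4.1,-28.7,1,0,0,0],[4.1,-28.7,1,0,0,0],[4.1,-28.7,1,0,0,0],[4.1,-28.7,1,0,0,0],[1.6,-31.7,3.7,0,0.61,0],[1.6,-31.7,3.7,0,0.61,0],[1.6,-31.7,3.7,0,0.61,0],[1.6,-31.7,3.7,0,0.61,0],[1.6,-31.7,3.7,0,0.61,0]]

```text
clock: 2.1
eef_pos: [382.6, -37.4, 286.1]
tool_rot: [-3.099, -0.357, 0.249]
force: [1.0, 0.1, 0.7]
width: 0.1
gripper_force: 0.0
```

```bash
python3 - <<'E'
from h import *
print(ctrl.read_state()['tool_rot'],(Ro.from_euler('xyz',ctrl.read_state()['tool_rot']).inv()*tcp(0,0)[1]).as_rotvec())
rows([tcp(-110,220),tcp(-112,105),tcp(-102,77)])
E
```

```text
[-3.09917179 -0.3568593   0.24893963] [-0.04123381  0.25306291 -0.00719806]
clk 2.1 [382.6 -37.4 286.1] [1.  0.1 0.7]
[0.03, 0.25, 1.34, -0.04, 0.25, -0.01]
[-4.18, 0.7, 12.03, -0.04, 0.25, -0.01]
[-4.22, 0.83, 15.0, -0.04, 0.25, -0.01]
```

send_rows:
  rows:
    - [[0,0.2,1.3,-0.04,0.25,-0.01],[0,0.2,1.3,-0.04,0.25,-0.01],[0,0.2,1.3,-0.04,0.25,-0.01],[0,0.2,1.3,-0.04,0.25,-0.01],[0,0.2,1.3,-0.04,0.25,-0.01]]

```text
clock: 2.6
eef_pos: [375.6, -53.5, 338.5]
tool_rot: [-3.118, -0.553, 0.253]
force: [-0.6, -0.0, -0.4]
width: 0.4
gripper_force: 0.0
```

```bash
python3 - <<'E'
from h import *
print(np.round(ctrl.read_state()['qpos'],2))
rows([tcp(-110,220),tcp(-115,105),tcp(-102,77)])
E
```

```text
[ 0.9   0.11 -0.68  2.47 -1.1   0.23 -0.03]
clk 2.6 [375.6 -53.5 338.5] [-0.6 -0.  -0.4]
[-2.07, -1.04, 6.38, -0.02, 0.06, 0.0]
[-8.53, -0.81, 15.9, -0.02, 0.06, 0.0]
[-8.9, -0.74, 18.97, -0.02, 0.06, 0.0]
```

```bash
cat > kin.py <<'E'
import numpy as np
from scipy.spatial.transform import Rotation as Ro
def fk(q,k):
    # k: base yaw, h,a,b,c, elbow ox,elbow ox2, wrist off, tool yaw
    R=Ro.from_euler('z',k[0]);p=np.zeros(3)
    for i,(ax,t) in enumerate(zip('zyzyzyz',[(0,0,k[1]),(k[9],0,k[2]) ,(k[5],0,0),(k[6],0,k[3]),(0,0,0),(k[7],0,0),(0,0,k[4])])):
        R=R*Ro.from_euler(ax,q[i]);p=p+R.apply(t)
    return p,R*Ro.from_euler('z',k[8])
E
python3 - <<'E'
from h import *;from kin import *
from scipy.optimize import least_squares
s=ctrl.read_state()
data=[([1.267,.628,.038,1.517,-.027,.996,-.02],[153.142,-631.715,303.913],[np.pi,0,.238]),(s['qpos'],s['eef_pos'],s['tool_rot'])]
json.dump([[np.array(x).tolist() for x in d] for d in data],open('data.json','w'))
def res(k):
    o=[]
    for q,p,r in data:
        P,R=fk(q,k);o+=list(P-p)+list(300*(Ro.from_euler('xyz',r).inv()*R).as_rotvec())
    return np.array(o+list(.005*k[5:8])+[.005*k[9]])
best=None
for ty in(-1.57,0,1.57,3.14):
  for by in (-2.6,.54):
    f=least_squares(res,[by,330,350,380,200,0,0,0,ty,0],x_scale=[.1,100,100,100,100,50,50,50,.1,50])
    print(ty,by,f.cost)
    if best is None or f.cost<best.cost:best=f
print(best.x.round(3),res(best.x).round(1))
E
```

```text
-1.57 -2.6 45.92996222070878
-1.57 0.54 45.92996222070765
0 -2.6 45.92996222070655
0 0.54 45.929962220706436
1.57 -2.6 45.92996222070791
1.57 0.54 45.92996222070787
3.14 -2.6 45.92996222070848
3.14 0.54 45.92996222070775
[ 5.790000e-01  2.771553e+03 -1.382502e+03  1.836800e+02  7.512130e+02
  3.162340e+02  4.554230e+02 -9.584400e+01 -1.489000e+00 -1.190330e+02] [ 0.2  0.1  0.   0.3  0.1 -6.1  0.   0.  -0.  -2.8  0.1  6.1  1.6  2.3
 -0.5 -0.6]
```

```bash
python3 - <<'E'
from h import *
import itertools
from scipy.optimize import least_squares
data=json.load(open('data.json'))
def rot(q,sg,by,ty):
    R=Ro.from_euler('z',by)
    for a,b,s in zip('zyzyzyz',q,sg):R=R*Ro.from_euler(a,s*b)
    return R*Ro.from_euler('z',ty)
out=[]
for sg in itertools.product([1,-1],repeat=4):
  S=[sg[0],1,sg[1],1,sg[2],1,sg[3]]
  for by in (-2.6,0,1.57,3.1):
   for ty in(0,1.5,3,-1.5):
    f=least_squares(lambda x:np.concatenate([(Ro.from_euler('xyz',r).inv()*rot(q,S,*x)).as_rotvec() for q,p,r in data]),[by,ty])
    out.append((f.cost,S,((f.x+np.pi)%(2*np.pi)-np.pi).round(3).tolist()))
out.sort(key=lambda t:t[0]);seen=[]
for o in out:
    if o[1] not in seen:seen.append(o[1]);print(o)
E
```

```text
(np.float64(6.998914724095857e-07), [-1, 1, -1, 1, -1, 1, -1], [-0.0, 1.571])
(np.float64(0.00014774242470215983), [-1, 1, -1, 1, -1, 1, 1], [0.006, 1.629])
(np.float64(0.00045786701432248204), [1, 1, 1, 1, 1, 1, 1], [0.586, -1.483])
(np.float64(0.0011362534367713203), [1, 1, 1, 1, 1, 1, -1], [0.579, -1.541])
(np.float64(0.10764420029553277), [-1, 1, 1, 1, 1, 1, -1], [2.567, -1.733])
(np.float64(0.11587628225271944), [-1, 1, 1, 1, 1, 1, 1], [2.573, -1.674])
(np.float64(0.12226158958066786), [1, 1, -1, 1, -1, 1, 1], [-1.981, 1.821])
(np.float64(0.13102466916506944), [1, 1, -1, 1, -1, 1, -1], [-1.988, 1.763])
(np.float64(0.4137861407871004), [1, 1, -1, 1, 1, 1, -1], [-0.619, -2.138])
(np.float64(0.42975730861829153), [1, 1, -1, 1, 1, 1, 1], [-0.613, -2.08])
(np.float64(0.4419584177365033), [-1, 1, 1, 1, -1, 1, 1], [1.205, 2.226])
(np.float64(0.45846177590814813), [-1, 1, 1, 1, -1, 1, -1], [1.198, 2.168])
(np.float64(1.0095009372439827), [-1, 1, -1, 1, 1, 1, -1], [1.368, -2.33])
(np.float64(1.034385843257093), [-1, 1, -1, 1, 1, 1, 1], [1.375, -2.271])
(np.float64(1.05328431200111), [1, 1, 1, 1, -1, 1, 1], [-0.783, 2.418])
(np.float64(1.0786996510261555), [1, 1, 1, 1, -1, 1, -1], [-0.789, 2.36])
```

```bash
cat > kin.py <<'E'
import numpy as np,json
from scipy.spatial.transform import Rotation as Ro
from scipy.optimize import least_squares
SG=[-1,1,-1,1,-1,1,-1]
LO=np.array([-3.06,-.37,-1.25,.18,-1.1,.23,-2.94]);HI=np.array([3.06,2.12,1.32,2.47,4.24,1.98,2.94])
def fk(q,k):
    R=Ro.identity();p=np.zeros(3)
    T=[(0,0,k[0]),(0,0,k[1]),(k[4],0,0),(k[5],0,k[2]),(0,0,0),(k[6],0,0),(0,0,k[3])]
    for i,ax in enumerate('zyzyzyz'):
        R=R*Ro.from_euler(ax,SG[i]*q[i]);p=p+R.apply(T[i])
    return p,R*Ro.from_euler('z',np.pi/2)
def fit(n=4):
    data=json.load(open('data.json'))
    def res(x):
        k=np.r_[x,np.zeros(7-len(x))]
        return np.r_[np.concatenate([fk(q,k)[0]-p for q,p,r in data]),.01*k[4:]]
    f=least_squares(res,[330,350,380,200]+[0]*(n-4));return np.r_[f.x,np.zeros(7-n)],res(f.x)
E
python3 - <<'E'
from kin import *
for n in(4,5,6,7):
    k,r=fit(n);print(n,k.round(1),r.round(2))
E
```

```text
4 [306.8 554.5 389.2 236.5   0.    0.    0. ] [28.06  4.61  3.86 -3.98 16.59 -3.86  0.    0.    0.  ]
5 [310.7 477.9 380.6 150.9  59.6   0.    0. ] [24.94  7.98  1.09  1.12 -2.64 -1.09  0.6   0.    0.  ]
6 [1171.3  -73.   745.6 -113.7  337.2  380.4    0. ] [ 0.9   0.27  0.05  0.02 -0.   -0.05  3.37  3.8   0.  ]
7 [1299.   -38.6  761.4   41.4  265.2  421.   -46.6] [ 0.88  0.27  0.05  0.02 -0.02 -0.05  2.65  4.21 -0.47]
```

```bash
python3 - <<'E'
from h import *
R0=Ro.from_euler('xyz',[np.pi,0,YAW])
rows([(np.array([520,-80,380]),R0),(np.array([520,-80,380]),R0*Ro.from_rotvec([0,0,.8])),(np.array([470,-80,400]),R0*Ro.from_rotvec([0,.0,.8])*Ro.from_rotvec([.5,0,0]))])
E
```

```text
clk 2.6 [375.6 -53.5 338.5] [-0.6 -0.  -0.4]
[13.51, 6.26, 3.31, -0.02, -0.55, 0.01]
[13.51, 6.26, 3.31, -0.24, -0.51, 0.79]
[10.45, 4.91, -0.9, 0.22, -0.3, 0.89]
```

send_rows:
  rows:
    - [[13.5,6.3,3.3,0,-0.55,0],[13.5,6.3,3.3,0,-0.55,0],[13.5,6.3,3.3,0,-0.55,0],[13.5,6.3,3.3,0,-0.55,0],[13.5,6.3,3.3,0,-0.55,0],[13.5,6.3,3.3,0,-0.55,0]]

```text
clock: 3.2
eef_pos: [524.2, -82.9, 381.4]
tool_rot: [-3.119, -0.047, 0.265]
force: [-0.3, 1.1, -0.4]
width: -0.1
gripper_force: 0.0
```

```bash
cat >> h.py <<'E'
def log():
    s=ctrl.read_state();d=json.load(open('data.json'));d.append([np.array(s[k]).tolist() for k in('qpos','eef_pos','tool_rot')]);json.dump(d,open('data.json','w'))
    print(np.round(s['qpos'],2),np.round(s['tool_rot'],2),np.abs(s['qd']).max())
E
python3 -c "
from h import *;log()"
```

```text
[ 0.27  0.36 -0.2   1.76  0.04  0.98 -1.24] [-3.12 -0.05  0.27] 1.876522064467493
```

send_rows:
  rows:
    - [[0,0,0,0,0,0.8],[0,0,0,0,0,0.8],[0,0,0,0,0,0.8],[0,0,0,0,0,0.8],[0,0,0,0,0,0.8],[0,0,0,0,0,0.8],[0,0,0,0,0,0.8]]

```text
clock: 3.9
eef_pos: [520.3, -79.7, 379.4]
tool_rot: [-3.086, -0.011, -0.53]
force: [-0.1, -0.7, -0.3]
width: 0.1
gripper_force: 0.0
```

```bash
python3 -c "
from h import *;log()"
```

```text
[ 0.13  0.35 -0.02  1.78 -0.05  0.98 -1.95] [-3.09 -0.01 -0.53] 0.03811648880647189
```

send_rows:
  rows:
    - [[0,0,0,0.4,0.2,0],[0,0,0,0.4,0.2,0],[0,0,0,0.4,0.2,0],[0,0,0,0.4,0.2,0],[0,0,0,0.4,0.2,0]]

```text
clock: 4.4
eef_pos: [520.3, -79.3, 379.4]
tool_rot: [-2.68, -0.202, -0.58]
force: [0.1, 0.1, -0.2]
width: -0.1
gripper_force: 0.0
```

```bash
python3 -c "
from h import *;log()
from kin import *
for n in(4,5,6,7):
    k,r=fit(n);print(n,k.round(1),r.round(2))
"
```

```text
[ 0.49  0.28 -0.24  2.01 -0.57  0.6  -1.4 ] [-2.68 -0.2  -0.58] 0.06522860993727728
4 [277.2 574.5 380.  232.2   0.    0.    0. ] [29.59  0.91 -0.23 -9.97 14.92 -2.26  6.   24.64  2.72  5.29 25.43  1.75
 -6.   12.02 -1.98  0.    0.    0.  ]
5 [280.1 540.7 360.3 202.9  34.8   0.    0. ] [26.55  8.62 -5.13 -4.    7.02  5.41  9.03 25.67  1.43  8.44 23.89  0.64
 -7.86  3.47 -2.35  0.35  0.    0.  ]
6 [186.8 575.  327.7 206.8  15.9 -50.7   0. ] [ 3.003e+01  4.410e+00 -3.270e+00  4.320e+00 -1.000e-02 -4.500e-01
  1.650e+00  1.944e+01  2.920e+00  2.270e+00  2.424e+01  2.370e+00
 -8.370e+00 -1.650e+00 -1.580e+00  1.600e-01 -5.100e-01  0.000e+00]
7 [195.  574.1 328.5 213.6  12.1 -48.2  -4.1] [29.92  4.51 -2.85  3.61 -1.53 -0.58  1.57 19.92  2.5   2.12 24.47  1.92
 -7.38 -1.16 -0.99  0.12 -0.48 -0.04]
```

```bash
cat > kin.py <<'E'
import numpy as np,json
from scipy.spatial.transform import Rotation as Ro
from scipy.optimize import least_squares
SG=[-1,1,-1,1,-1,1,-1]
LO=np.array([-3.06,-.37,-1.25,.18,-1.1,.23,-2.94]);HI=np.array([3.06,2.12,1.32,2.47,4.24,1.98,2.94])
def fk(q,k):
    R=Ro.identity();p=np.zeros(3);k=np.reshape(k,(7,3))
    for i,ax in enumerate('zyzyzyz'):
        R=R*Ro.from_euler(ax,SG[i]*q[i]);p=p+R.apply(k[i])
    return p,R*Ro.from_euler('z',np.pi/2)
N=np.zeros((7,3));N[[0,2,4,6],2]=[290,400,370,200]
def fit(w=.02):
    data=json.load(open('data.json'))
    W=np.full((7,3),w);W[[0,2,4,6],2]=.003;W[[1,3,5],2]=1
    def res(x): return np.r_[np.concatenate([fk(q,x)[0]-p for q,p,r in data]),W.ravel()*(x-N.ravel())]
    f=least_squares(res,N.ravel());return f.x,res(f.x)[:3*len(data)]
E
python3 - <<'E'
from kin import *
k,r=fit();print(k.reshape(7,3).round(1),r.round(2))
E
```

```text
[[-2.000e+00 -5.700e+00  3.363e+02]
 [ 1.200e+00 -5.700e+00  0.000e+00]
 [ 6.000e-01 -7.700e+00  5.585e+02]
 [-1.300e+00 -7.700e+00  0.000e+00]
 [ 2.000e-01 -8.000e-01  3.807e+02]
 [-1.500e+00 -8.000e-01  0.000e+00]
 [ 1.000e-01 -2.000e-01  2.778e+02]] [-0.   -0.    0.01 -0.    0.    0.01 -0.    0.    0.02  0.    0.01 -0.02
  0.01 -0.01 -0.02]
```

```bash
cat > ik.py <<'E'
from h import *; from kin import *
k,_=fit();rng=np.random.default_rng(0);M=.06
def ik(p,R,q0,reg=.0,n=1):
    f=least_squares(lambda q:np.r_[(fk(q,k)[0]-p)/100,2*(R.inv()*fk(q,k)[1]).as_rotvec(),reg*(q-q0)],np.clip(q0,LO+M,HI-M),bounds=(LO+M-1e-6,HI-M+1e-6),max_nfev=80)
    P,Q=fk(f.x,k);return f.x,np.linalg.norm(P-p),(R.inv()*Q).magnitude()
E
cat > t.py <<'E'
from ik import *
tg=[(-107,130,1),(-100,77,1),(0,167,1),(65,83,-1)]
for tilt in(.45,.61,.75):
  for dy in(0,np.pi/2,-np.pi/2,np.pi):
    o=[]
    for x,z,f in tg:
        p,R=tcp(x,z,tilt,f);R=R*Ro.from_rotvec([0,0,dy]);b=None
        for i in range(14):
            r=ik(p,R,rng.uniform(LO,HI))
            if b is None or r[1]+200*r[2]<b[1]+200*b[2]:b=r
            if b[1]<1 and b[2]<.01:break
        o.append((round(b[1]),round(b[2],2)));q=b[0]
    print(tilt,round(dy,2),o,q.round(2))
E
time python3 t.py
```

```text
0.45 0 [(21, 0.15), (23, 0.17), (0, 0.01), (0, 0.0)] [-0.18  0.7   0.24  2.15  4.18  0.29  0.71]
0.45 1.57 [(21, 0.15), (24, 0.16), (0, 0.0), (0, 0.0)] [-0.18  0.7   0.24  2.15  4.18  0.29 -0.86]
0.45 -1.57 [(21, 0.15), (24, 0.16), (0, 0.0), (0, 0.0)] [-0.18  0.7   0.24  2.15  4.18  0.29  2.28]
0.45 3.14 [(21, 0.15), (24, 0.16), (0, 0.0), (0, 0.0)] [ 0.69  1.03 -1.19  2.14  1.78  0.81  0.24]
0.61 0 [(38, 0.26), (40, 0.27), (3, 0.02), (0, 0.0)] [-0.62  1.05  1.06  2.3   4.15  1.09  0.57]
0.61 1.57 [(38, 0.26), (40, 0.28), (3, 0.02), (0, 0.0)] [-0.23  0.76  0.35  2.29  3.8   0.6  -0.48]
0.61 -1.57 [(38, 0.26), (40, 0.28), (3, 0.02), (0, 0.0)] [ 0.19  0.73 -0.26  2.28  3.13  0.44 -2.83]
0.61 3.14 [(38, 0.26), (40, 0.28), (3, 0.02), (0, 0.0)] [-0.27  0.77  0.42  2.29  3.85  0.64 -2.11]
0.75 0 [(51, 0.35), (53, 0.36), (18, 0.12), (0, 0.0)] [-0.45  0.96  0.76  2.4   3.85  1.11  0.95]
0.75 1.57 [(51, 0.35), (53, 0.36), (18, 0.12), (0, 0.0)] [ 0.56  0.93 -0.79  2.37  2.75  0.78  0.89]
0.75 -1.57 [(52, 0.35), (53, 0.36), (18, 0.12), (0, 0.0)] [-0.44  0.96  0.75  2.4   3.85  1.1   2.52]
0.75 3.14 [(52, 0.35), (53, 0.36), (18, 0.12), (0, 0.0)] [ 0.63  0.99 -0.92  2.37  2.63  0.83 -0.52]
real	0m20.184s
user	0m20.712s
sys	0m0.060s
```

```bash
cat > t2.py <<'E'
from ik import *
def tipik(x,z,tilt,az,q0,M=.04):
    # tip centre near stand-frame x,z ; tool axis tilt toward az from stand x; yaw free
    a=YAW+az;d=np.array([np.sin(tilt)*np.cos(a),np.sin(tilt)*np.sin(a),-np.cos(tilt)])
    t=np.array([S0[0]+x*np.cos(YAW),S0[1]+x*np.sin(YAW),z])
    def r(q):
        p,R=fk(q,k);zt=R.apply([0,0,1]);return np.r_[(p+73*zt-t)/10,(zt-d)*3,.002*(q-q0)]
    f=least_squares(r,np.clip(q0,LO+M,HI-M),bounds=(LO+M-1e-6,HI-M+1e-6),max_nfev=60)
    p,R=fk(f.x,k);zt=R.apply([0,0,1]);return f.x,np.linalg.norm(p+73*zt-t),np.arccos(np.clip(zt@d,-1,1)),zt
if __name__=='__main__':
  for az in(0,.5,1,1.5,-.5,-1,-1.5):
   for tilt in(.35,.6):
    b=None
    for i in range(10):
        r=tipik(-100,68,tilt,az,rng.uniform(LO,HI))
        if b is None or r[1]+200*r[2]<b[1]+200*b[2]:b=r
        if b[1]<2 and b[2]<.02:break
    print(az,tilt,round(b[1]),round(b[2],2),b[0].round(2))
E
python3 t2.py
```

```text
0 0.35 0 0.06 [ 0.82  0.97 -1.21  2.43  1.75  0.8  -2.9 ]
0 0.6 1 0.28 [ 0.96  1.01 -1.21  2.43  1.82  0.65 -2.9 ]
0.5 0.35 0 0.01 [ 0.27  0.66 -0.08  2.41  4.2   0.27  2.9 ]
0.5 0.6 0 0.06 [ 1.14  1.12 -1.21  2.43  1.94  0.49 -2.9 ]
1 0.35 0 0.0 [ 0.38  0.68 -0.18  2.25 -0.9   0.3   1.81]
1 0.6 0 0.0 [ 1.04  0.99 -0.95  2.23  0.59  0.27 -0.49]
1.5 0.35 0 0.0 [ 0.69  0.81 -0.7   2.09  0.32  0.51 -1.68]
1.5 0.6 0 0.0 [-0.01  0.92  0.61  2.01 -1.06  1.16  2.79]
-0.5 0.35 0 0.07 [ 0.64  0.96 -1.21  2.43  1.68  1.02 -2.9 ]
-0.5 0.6 1 0.31 [ 0.54  0.98 -1.21  2.43  1.66  1.16 -2.9 ]
-1 0.35 0 0.0 [-0.09  0.66 -0.21  2.43  1.87  0.44  1.01]
-1 0.6 0 0.11 [ 0.29  1.1  -1.21  2.43  1.59  1.55 -2.86]
-1.5 0.35 0 0.0 [-0.09  0.68 -0.28  2.28  1.26  0.56 -0.39]
-1.5 0.6 0 0.0 [ 0.03  0.89 -0.76  2.29  1.41  1.17  1.62]
```

```bash
cat > t3.py <<'E'
from t2 import *
q00=np.array(ctrl.read_state()['qpos'])
for az,tilt in((.6,.5),(.8,.5),(.8,.6),(1,.6)):
  q=q00;print(az,tilt)
  for x,z in((-60,250),(-107,160),(-107,110),(-105,68),(-70,130),(0,160),(60,140),(78,90)):
    q,e,a,zt=tipik(x,z,tilt,az,q,M=.03);print('  ',x,z,round(e,1),round(a,3),q.round(2))
E
python3 t3.py
```

```text
0.6 0.5
   -60 250 0.0 0.0 [ 0.57  0.33 -0.37  2.19 -0.71  0.5  -1.4 ]
   -107 160 0.0 0.015 [ 0.7   0.5  -0.48  2.36 -1.07  0.26 -0.27]
   -107 110 0.2 0.096 [ 0.64  0.63 -0.41  2.32 -1.07  0.26 -0.17]
   -105 68 0.3 0.154 [ 0.61  0.74 -0.37  2.28 -1.07  0.26 -0.17]
   -70 130 0.1 0.047 [ 0.58  0.59 -0.4   2.28 -1.07  0.26 -0.17]
   0 160 0.0 0.0 [ 0.46  0.56 -0.34  2.16 -0.93  0.31 -0.17]
   60 140 0.0 0.0 [ 0.37  0.64 -0.3   2.03 -0.86  0.31 -0.17]
   78 90 0.0 0.001 [ 0.34  0.75 -0.28  2.01 -1.07  0.26 -0.19]
0.8 0.5
   -60 250 0.0 0.0 [ 0.57  0.37 -0.34  2.11 -0.63  0.64 -1.4 ]
   -107 160 0.0 0.0 [ 0.62  0.51 -0.35  2.3  -0.92  0.41 -1.4 ]
   -107 110 0.0 0.003 [ 0.69  0.65 -0.45  2.32 -1.07  0.26 -0.55]
   -105 68 0.1 0.06 [ 0.65  0.75 -0.4   2.28 -1.07  0.26 -0.18]
   -70 130 0.0 0.0 [ 0.59  0.61 -0.38  2.24 -0.95  0.34 -0.18]
   0 160 0.0 0.0 [ 0.47  0.59 -0.33  2.08 -0.73  0.44 -0.18]
   60 140 0.0 0.0 [ 0.4   0.67 -0.31  1.95 -0.67  0.45 -0.18]
   78 90 0.0 0.0 [ 0.39  0.78 -0.32  1.93 -0.72  0.37 -0.18]
0.8 0.6
   -60 250 0.0 0.0 [ 0.62  0.4  -0.33  2.14 -0.81  0.66 -1.4 
[... 250 characters left out ...]
31 -0.17]
   0 160 0.0 0.0 [ 0.64  0.64 -0.5   2.1  -0.8   0.41 -0.16]
   60 140 0.0 0.0 [ 0.55  0.72 -0.46  1.98 -0.74  0.41 -0.16]
   78 90 0.0 0.0 [ 0.54  0.83 -0.48  1.95 -0.78  0.33 -0.16]
1 0.6
   -60 250 0.0 0.0 [ 0.61  0.45 -0.31  2.05 -0.68  0.8  -1.4 ]
   -107 160 0.0 0.0 [ 0.65  0.58 -0.29  2.21 -0.85  0.6  -1.4 ]
   -107 110 0.0 0.0 [ 0.66  0.69 -0.31  2.24 -0.97  0.5  -1.4 ]
   -105 68 0.0 0.0 [ 0.68  0.79 -0.34  2.24 -1.07  0.41 -1.4 ]
   -70 130 0.0 0.0 [ 0.61  0.66 -0.31  2.16 -0.88  0.54 -1.4 ]
   0 160 0.0 0.0 [ 0.52  0.65 -0.31  2.   -0.75  0.63 -1.4 ]
   60 140 0.0 0.0 [ 0.45  0.73 -0.31  1.87 -0.72  0.63 -1.4 ]
   78 90 0.0 0.0 [ 0.41  0.83 -0.27  1.85 -0.79  0.58 -1.4 ]
```

```bash
cat >> h.py <<'E'
AZ=.95;TI=.6
_a=YAW+AZ;D=np.array([np.sin(TI)*np.cos(_a),np.sin(TI)*np.sin(_a),-np.cos(TI)])
def setR():
    R0=Ro.from_euler('xyz',ctrl.read_state()['tool_rot']);z=R0.apply([0,0,1]);ax=np.cross(z,D)
    R=Ro.from_rotvec(ax/np.linalg.norm(ax)*np.arccos(z@D))*R0
    json.dump(R.as_quat().tolist(),open('R.json','w'))
def tip(x,y,z):
    c,s=np.cos(YAW),np.sin(YAW)
    return np.array([S0[0]+x*c-y*s,S0[1]+x*s+y*c,z])-73*D,Ro.from_quat(json.load(open('R.json')))
def where():
    s=ctrl.read_state();t=np.array(s['eef_pos'])+73*Ro.from_euler('xyz',s['tool_rot']).apply([0,0,1]);d=t[:2]-S0;c,n=np.cos(YAW),np.sin(YAW)
    print('tip',np.round([d[0]*c+d[1]*n,-d[0]*n+d[1]*c,t[2]],1),'q',np.round(s['qpos'],2),'F',np.round(s['force'],1))
E
python3 - <<'E'
from h import *
setR();where();rows([tip(-60,12,240),tip(-118,12,150),tip(-118,12,72)])
E
```

```text
tip [-10.  -60.7 315.4] q [ 0.49  0.28 -0.24  2.01 -0.57  0.6  -1.4 ] F [ 0.1  0.1 -0.2]
clk 4.4 [520.3 -79.3 379.4] [ 0.1  0.1 -0.2]
[-8.02, 2.49, 5.95, 0.15, -0.29, 0.0]
[-13.66, 9.9, 11.23, 0.15, -0.29, 0.0]
[-15.23, 13.31, 18.08, 0.15, -0.29, 0.0]
```

send_rows:
  rows:
    - [[-8,2.5,6,0.15,-0.29,0],[-8,2.5,6,0.15,-0.29,0],[-8,2.5,6,0.15,-0.29,0],[-8,2.5,6,0.15,-0.29,0],[-13.7,9.9,11.2,0.15,-0.29,0],[-13.7,9.9,11.2,0.15,-0.29,0],[-13.7,9.9,11.2,0.15,-0.29,0],[-13.7,9.9,11.2,0.15,-0.29,0],[-13.7,9.9,11.2,0.15,-0.29,0]]

```text
clock: 5.3
eef_pos: [414.7, -52.5, 212.0]
tool_rot: [-2.539, 0.041, -0.43]
force: [0.3, 0.5, 0.0]
width: -0.0
gripper_force: 0.0
```

```bash
python3 - <<'E'
from h import *
log();where();rows([tip(-118,12,150),tip(-118,12,110),tip(-118,12,72),tip(-108,12,72)])
snap('top','t1.png');snap('side','s1.png')
a=cv2.imread('pics/top0.png');t=cv2.imread('pics/t1.png')[170:320,200:360];s=cv2.imread('pics/s1.png')[130:290,150:320]
cv2.imwrite('pics/c1.png',np.hstack([cv2.resize(t,(400,375)),cv2.resize(s,(398,375))]))
E
```

```text
[ 0.76  0.6  -0.46  2.28 -0.87  0.46 -0.83] [-2.54  0.04 -0.43] 0.012763144813014951
tip [-114.3   13.   151.9] q [ 0.76  0.6  -0.46  2.28 -0.87  0.46 -0.83] F [0.3 0.5 0. ]
clk 5.3 [414.7 -52.5 212. ] [0.3 0.5 0. ]
[-0.22, 0.34, -0.01, -0.0, 0.0, 0.01]
[-0.05, 2.61, 3.28, -0.0, 0.0, 0.01]
[0.1, 4.76, 6.41, -0.0, 0.0, 0.01]
[0.88, 4.22, 6.74, -0.0, 0.0, 0.01]
```

View pics/c1.png

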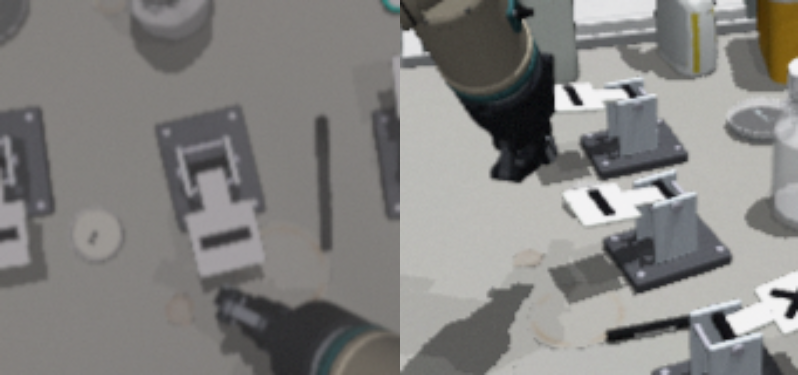

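The gripper, leaning forward and left, is in front of stand A's flag. Its tip is at about (225,295) in the crop and the free edge at (227,270). I'll descend and then come forward.

send_rows:
  rows:
    - [[0,1.2,1.6,0,0,0.01],[0,2.4,3.2,0,0,0.01],[0.1,3.6,4.8,0,0,0.01],[0.1,4.8,6.4,0,0,0.01],[0.1,4.8,6.4,0,0,0.01],[0.4,4.6,6.5,0,0,0.01],[0.6,4.4,6.6,0,0,0.01],[0.6,4.4,6.6,0,0,0.01]]

```text
clock: 6.2
eef_pos: [416.0, -52.2, 132.0]
tool_rot: [-2.54, 0.048, -0.438]
force: [-0.2, -0.2, 0.2]
width: 0.1
gripper_force: 0.0
```

```bash
cat >> h.py <<'E'
def arc(th,r=90):
    b=np.clip((th-2.0)/.9,0,1)
    return tip(-r*np.cos(th)-13,12,80+r*np.sin(th)-5+13*b)
E
python3 - <<'E'
from h import *
log();where();rows([arc(t) for t in np.arange(-.05,.6,.07)])
E
```

```text
[ 0.81  0.82 -0.55  2.3  -1.04  0.24 -0.58] [-2.54  0.05 -0.44] 0.013564081078647301
tip [-113.1   13.1   71.9] q [ 0.81  0.82 -0.55  2.3  -1.04  0.24 -0.58] F [-0.2 -0.2  0.2]
clk 6.2 [416.  -52.2 132. ] [-0.2 -0.2  0.2]
[0.85, -0.44, 0.4, -0.0, 0.0, -0.0]
[0.81, -0.79, -0.12, -0.0, 0.0, -0.0]
[0.81, -1.16, -0.63, -0.0, 0.0, -0.0]
[0.84, -1.56, -1.12, -0.0, 0.0, -0.0]
[0.9, -1.98, -1.59, -0.0, 0.0, -0.0]
[1.0, -2.41, -2.03, -0.0, 0.0, -0.0]
[1.13, -2.86, -2.45, -0.0, 0.0, -0.0]
[1.29, -3.32, -2.85, -0.0, 0.0, -0.0]
[1.49, -3.79, -3.22, -0.0, 0.0, -0.0]
[1.72, -4.28, -3.55, -0.0, 0.0, -0.0]
```

send_rows:
  rows:
    - [[0.4,-0.2,0.2,0,0,0],[0.8,-0.4,0.4,0,0,0],[0.8,-0.8,-0.1,0,0,0],[0.8,-1.2,-0.6,0,0,0],[0.8,-1.6,-1.1,0,0,0],[0.9,-2,-1.6,0,0,0],[1,-2.4,-2,0,0,0]]

```text
clock: 6.9
eef_pos: [428.8, -49.4, 161.2]
tool_rot: [-2.539, 0.052, -0.438]
force: [-1.6, 0.3, -0.8]
width: -0.2
gripper_force: 0.5
```

```bash
python3 - <<'E'
from h import *
where();rows([arc(t) for t in np.arange(.37,1.05,.07)])
snap('top','t2.png');snap('side','s2.png')
t=cv2.imread('pics/t2.png')[170:320,200:360];s=cv2.imread('pics/s2.png')[130:290,150:320]
cv2.imwrite('pics/c2.png',np.hstack([cv2.resize(t,(400,375)),cv2.resize(s,(398,375))]))
E
```

```text
tip [-100.1   12.8  101.2] q [ 0.74  0.73 -0.47  2.27 -0.99  0.36 -0.68] F [-1.6  0.3 -0.8]
clk 6.9 [428.8 -49.4 161.2] [-1.6  0.3 -0.8]
[0.23, -0.52, -0.46, -0.0, 0.0, -0.01]
[0.4, -0.98, -0.85, -0.0, 0.0, -0.01]
[0.59, -1.45, -1.22, -0.0, 0.0, -0.01]
[0.81, -1.94, -1.55, -0.0, 0.0, -0.01]
[1.07, -2.43, -1.86, -0.0, 0.0, -0.01]
[1.35, -2.92, -2.13, -0.0, 0.0, -0.01]
[1.66, -3.42, -2.36, -0.0, 0.0, -0.01]
[1.99, -3.91, -2.56, -0.0, 0.0, -0.01]
[2.35, -4.4, -2.73, -0.0, 0.0, -0.01]
[2.73, -4.89, -2.85, -0.0, 0.0, -0.01]
```

View pics/c2.png

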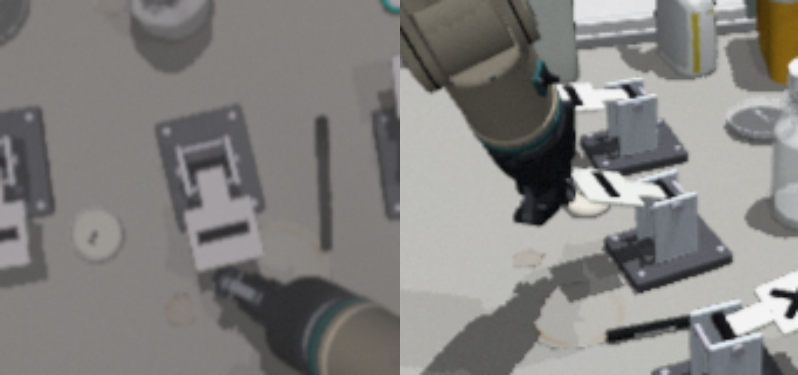

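The flag is rising: its edge is at about (573,172) in the side crop, and the fingers rest against it with 1.8 N. I'll keep following the arc.

send_rows:
  rows:
    - [[0.2,-0.5,-0.5,0,0,0],[0.4,-1,-0.9,0,0,0],[0.6,-1.4,-1.2,0,0,0],[0.8,-1.9,-1.5,0,0,0],[1.1,-2.4,-1.8,0,0,0],[1.4,-2.9,-2.1,0,0,0],[1.7,-3.4,-2.3,0,0,0],[2,-3.9,-2.5,0,0,0],[2.4,-4.4,-2.7,0,0,0],[2.8,-4.9,-2.8,0,0,0]]

```text
clock: 8.0
eef_pos: [467.3, -40.1, 210.2]
tool_rot: [-2.539, 0.052, -0.438]
force: [-2.2, 0.2, 0.6]
width: 0.1
gripper_force: 0.6
```

```bash
python3 - <<'E'
from h import *
where();rows([arc(t) for t in np.arange(1.07,1.8,.07)])
snap('top','t3.png');snap('side','s3.png')
t=cv2.imread('pics/t3.png')[170:320,200:360];s=cv2.imread('pics/s3.png')[130:290,150:320]
cv2.imwrite('pics/c3.png',np.hstack([cv2.resize(t,(400,375)),cv2.resize(s,(398,375))]))
E
```

```text
tip [-60.5  12.2 150.1] q [ 0.61  0.62 -0.35  2.17 -0.89  0.52 -0.89] F [-2.2  0.2  0.6]
clk 8.0 [467.3 -40.1 210.2] [-2.2  0.2  0.6]
[0.29, -0.47, -0.18, -0.0, 0.0, -0.01]
[0.71, -0.94, -0.23, -0.0, 0.0, -0.01]
[1.15, -1.4, -0.24, -0.0, 0.0, -0.01]
[1.6, -1.84, -0.21, -0.0, 0.0, -0.01]
[2.06, -2.26, -0.14, -0.0, 0.0, -0.01]
[2.53, -2.66, -0.03, -0.0, 0.0, -0.01]
[3.01, -3.05, 0.11, -0.0, 0.0, -0.01]
[3.49, -3.41, 0.29, -0.0, 0.0, -0.01]
[3.98, -3.74, 0.51, -0.0, 0.0, -0.01]
[4.46, -4.05, 0.77, -0.0, 0.0, -0.01]
[4.95, -4.33, 1.05, -0.0, 0.0, -0.01]
```

View pics/c3.png

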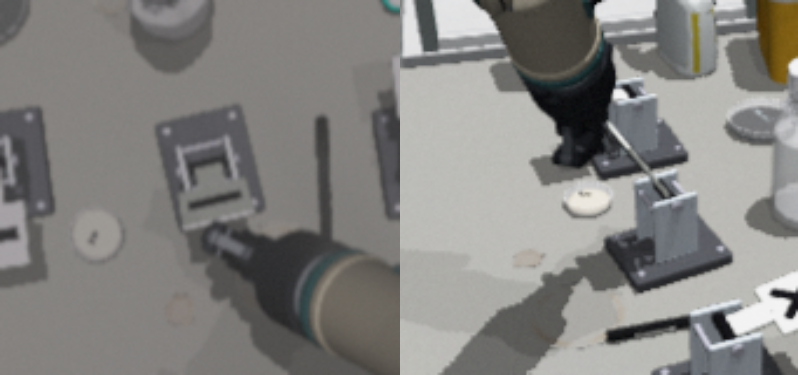

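The flag is now at about 1 rad, with the fingers behind it at (215,240) and the stand unmoved. Continuing.

send_rows:
  rows:
    - [[0.3,-0.5,-0.2,0,0,0],[0.7,-0.9,-0.2,0,0,0],[1.1,-1.4,-0.2,0,0,0],[1.6,-1.8,-0.2,0,0,0],[2.1,-2.2,-0.1,0,0,0],[2.5,-2.6,0,0,0,0],[3,-3,0.1,0,0,0],[3.5,-3.4,0.3,0,0,0],[4,-3.7,0.5,0,0,0],[4.5,-4,0.8,0,0,0]]

```text
clock: 9.1
eef_pos: [524.8, -25.5, 223.5]
tool_rot: [-2.539, 0.052, -0.438]
force: [-0.1, 0.5, 0.4]
width: -0.0
gripper_force: 0.5
```

```bash
python3 - <<'E'
from h import *
where();rows([arc(t) for t in np.arange(1.77,2.45,.07)])
E
```

```text
tip [ -1.2  12.  163.5] q [ 0.5   0.63 -0.3   2.04 -0.84  0.59 -1.03] F [-0.1  0.5  0.4]
clk 9.1 [524.8 -25.5 223.5] [-0.1  0.5  0.4]
[0.44, -0.35, 0.22, -0.0, 0.0, -0.01]
[0.92, -0.6, 0.54, -0.0, 0.0, -0.01]
[1.39, -0.82, 0.89, -0.0, 0.0, -0.01]
[1.85, -1.01, 1.27, -0.0, 0.0, -0.01]
[2.3, -1.21, 1.62, -0.0, 0.0, -0.01]
[2.74, -1.39, 1.97, -0.0, 0.0, -0.01]
[3.15, -1.54, 2.35, -0.0, 0.0, -0.01]
[3.55, -1.65, 2.74, -0.0, 0.0, -0.01]
[3.93, -1.73, 3.16, -0.0, 0.0, -0.01]
[4.29, -1.77, 3.59, -0.0, 0.0, -0.01]
```

send_rows:
  rows:
    - [[0.4,-0.3,0.2,0,0,0],[0.9,-0.6,0.5,0,0,0],[1.4,-0.8,0.9,0,0,0],[1.9,-1,1.3,0,0,0],[2.3,-1.2,1.6,0,0,0],[2.7,-1.4,2,0,0,0],[3.1,-1.5,2.4,0,0,0],[3.5,-1.6,2.7,0,0,0],[3.9,-1.7,3.2,0,0,0],[4.3,-1.8,3.6,0,0,0]]

```text
clock: 10.1
eef_pos: [577.4, -11.5, 201.4]
tool_rot: [-2.539, 0.052, -0.438]
force: [-1.2, -1.4, 0.2]
width: -0.0
gripper_force: 0.4
```

```bash
python3 - <<'E'
from h import *
where();rows([arc(t) for t in np.arange(2.45,3.15,.07)])
snap('top','t4.png');snap('side','s4.png')
t=cv2.imread('pics/t4.png')[170:320,200:360];s=cv2.imread('pics/s4.png')[130:290,200:370]
cv2.imwrite('pics/c4.png',np.hstack([cv2.resize(t,(400,375)),cv2.resize(s,(398,375))]))
E
```

```text
tip [ 53.2  12.6 141.4] q [ 0.43  0.71 -0.28  1.93 -0.82  0.59 -1.09] F [-1.2 -1.4  0.2]
clk 10.1 [577.4 -11.5 201.4] [-1.2 -1.4  0.2]
[0.26, -0.03, 0.28, -0.0, 0.0, -0.01]
[0.57, -0.01, 0.73, -0.0, 0.0, -0.01]
[0.86, 0.04, 1.19, -0.0, 0.0, -0.01]
[1.13, 0.12, 1.66, -0.0, 0.0, -0.01]
[1.36, 0.24, 2.14, -0.0, 0.0, -0.01]
[1.57, 0.38, 2.61, -0.0, 0.0, -0.01]
[1.74, 0.56, 3.08, -0.0, 0.0, -0.01]
[1.88, 0.8, 3.6, -0.0, 0.0, -0.01]
[1.99, 1.1, 4.15, -0.0, 0.0, -0.01]
[2.07, 1.42, 4.68, -0.0, 0.0, -0.01]
```

View pics/c4.png

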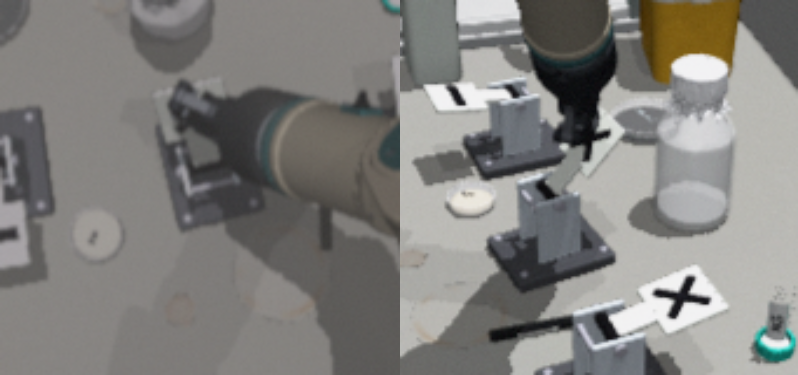

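The flag is past upright at about 2.3 rad, with the cross showing and the fingers on it at (580,120). It's well clear of the bottle, so I'll push it down the rest of the way.

send_rows:
  rows:
    - [[0.3,0,0.3,0,0,0],[0.6,0,0.7,0,0,0],[0.9,0,1.2,0,0,0],[1.1,0.1,1.7,0,0,0],[1.4,0.2,2.1,0,0,0],[1.6,0.4,2.6,0,0,0],[1.7,0.6,3.1,0,0,0],[1.9,0.8,3.6,0,0,0]]

```text
clock: 11.0
eef_pos: [598.7, -6.3, 166.2]
tool_rot: [-2.539, 0.052, -0.438]
force: [0.2, -0.2, 0.6]
width: -0.2
gripper_force: 0.3
```

```bash
python3 - <<'E'
from h import *
where();rows([tip(76,12,z) for z in (98,94,91,89,87,85)])
E
```

```text
tip [ 75.1  12.3 106.2] q [ 0.41  0.79 -0.29  1.89 -0.84  0.54 -1.07] F [ 0.2 -0.2  0.6]
clk 11.0 [598.7  -6.3 166.2] [ 0.2 -0.2  0.6]
[0.1, 0.4, 0.69, -0.0, 0.0, -0.01]
[0.12, 0.63, 1.02, -0.0, 0.0, -0.01]
[0.13, 0.8, 1.26, -0.0, 0.0, -0.01]
[0.14, 0.91, 1.43, -0.0, 0.0, -0.01]
[0.15, 1.02, 1.59, -0.0, 0.0, -0.01]
[0.16, 1.14, 1.76, -0.0, 0.0, -0.01]
```

send_rows:
  rows:
    - [[0.05,0.2,0.35,0,0,0],[0.1,0.4,0.7,0,0,0],[0.1,0.6,1,0,0,0],[0.1,0.8,1.25,0,0,0],[0.1,0.8,1.25,0,0,0]]

```text
clock: 11.5
eef_pos: [598.6, -6.2, 151.3]
tool_rot: [-2.539, 0.053, -0.439]
force: [-0.5, -0.4, 0.3]
width: 0.0
gripper_force: 0.0
```

```bash
python3 - <<'E'
from h import *
where();rows([tip(76,12,z) for z in (89,87,85,110)])
E
```

```text
tip [75.1 12.5 91.3] q [ 0.42  0.82 -0.3   1.9  -0.85  0.51 -1.05] F [-0.5 -0.4  0.3]
clk 11.5 [598.6  -6.2 151.3] [-0.5 -0.4  0.3]
[0.08, 0.08, 0.2, -0.0, 0.0, -0.01]
[0.09, 0.19, 0.36, -0.0, 0.0, -0.01]
[0.1, 0.31, 0.52, -0.0, 0.0, -0.01]
[-0.03, -1.11, -1.53, -0.0, 0.0, -0.01]
```

send_rows:
  rows:
    - [[0,0.05,0.1,0,0,0],[0.05,0.1,0.2,0,0,0],[0.05,0.15,0.28,0,0,0],[0.05,0.2,0.36,0,0,0],[0.05,0.2,0.36,0,0,0]]

```text
clock: 12.0
eef_pos: [599.4, -5.9, 147.6]
tool_rot: [-2.539, 0.052, -0.439]
force: [0.2, 1.1, 0.9]
width: 0.5
gripper_force: 0.2
```

```bash
python3 - <<'E'
from h import *
where();snap('top','t5.png');snap('side','s5.png')
t=cv2.imread('pics/t5.png')[150:270,230:340];s=cv2.imread('pics/s5.png')[150:270,220:330]
cv2.imwrite('pics/c5.png',np.hstack([cv2.resize(t,(400,436)),cv2.resize(s,(400,436))]))
E
```

```text
tip [75.9 12.5 87.5] q [ 0.42  0.82 -0.31  1.9  -0.85  0.51 -1.04] F [0.2 1.1 0.9]
```

View pics/c5.png

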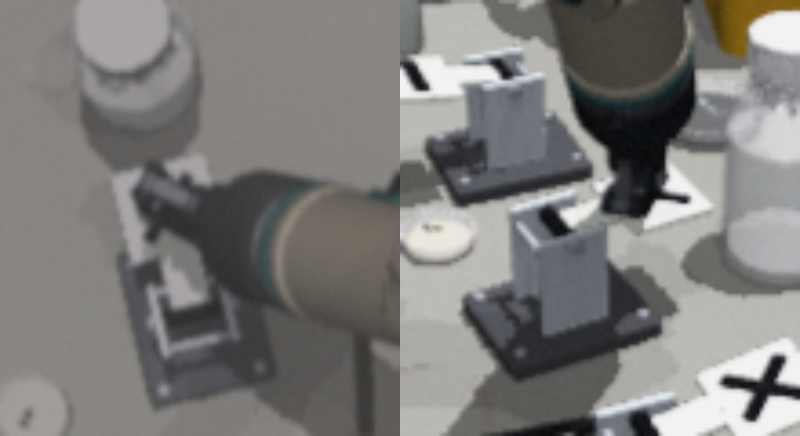

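The flag is almost level: its far corner is at (710,205) in the side crop, and the bottle is clear. Next I press in 1 mm steps until the stop shows in the force.

send_rows:
  rows:
    - [[0,0.06,0.08,0,0,0],[0,0.06,0.08,0,0,0],[0,0.12,0.16,0,0,0],[0,0.12,0.16,0,0,0]]

```text
clock: 12.5
eef_pos: [599.4, -5.8, 145.9]
tool_rot: [-2.539, 0.052, -0.439]
force: [-0.1, 0.4, 1.9]
width: 0.0
gripper_force: 1.2
```

send_rows:
  rows:
    - [[0,0.06,0.08,0,0,0],[0,0.06,0.08,0,0,0],[0,0.12,0.16,0,0,0],[0,0.12,0.16,0,0,0]]

```text
clock: 12.9
eef_pos: [599.5, -5.8, 145.1]
tool_rot: [-2.537, 0.051, -0.438]
force: [-2.9, -2.7, 11.2]
width: -0.3
gripper_force: 5.8
```

The force has jumped to 11 N, so the flag is on its stop. I'll lift straight up and check.

send_rows:
  rows:
    - [[0,-0.3,-0.4,0,0,0],[0,-1.1,-1.6,0,0,0],[0,-2.8,-4,0,0,0],[0,-5,-7.2,0,0,0],[0,-7,-10,0,0,0],[0,-9,-13,0,0,0],[0,-10,-17,0,0,0],[0,-10,-20,0,0,0],[0,-10,-20,0,0,0]]

```text
clock: 13.8
eef_pos: [597.4, -41.6, 369.3]
tool_rot: [-2.54, 0.044, -0.442]
force: [-0.1, -0.4, 0.5]
width: -0.3
gripper_force: 0.0
```

```bash
python3 - <<'E'
from h import *
where();snap('top','t6.png');snap('side','s6.png')
s=cv2.imread('pics/s6.png')[150:270,210:340];t=cv2.imread('pics/t6.png')[150:270,220:350]
cv2.imwrite('pics/c6.png',np.hstack([cv2.resize(t,(400,369)),cv2.resize(s,(400,369))]))
E
```

```text
tip [ 65.6 -22.  309.2] q [ 0.38  0.5  -0.14  1.72 -0.67  0.96 -1.37] F [-0.1 -0.4  0.5]
```

View pics/c6.png

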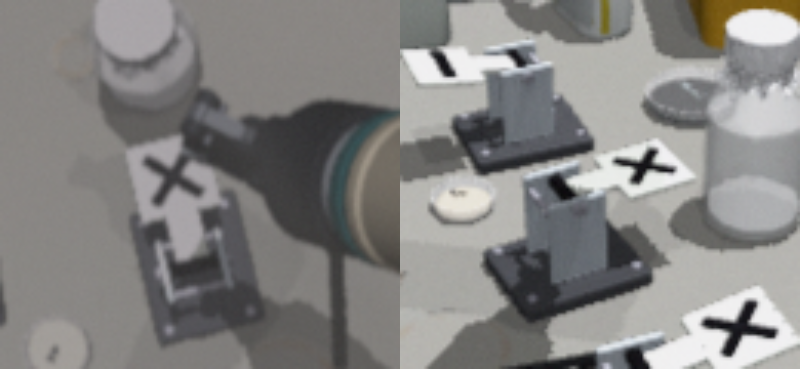

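The cross faces up, the stand is unmoved and the arm is clear. The free-edge corners are at (660,140) and (694,181) in the side crop; I'll check the angle from those.

```bash
python3 - <<'E'
from h import *
c,s=np.cos(YAW),np.sin(YAW)
for q in(3.14,3.0,2.85):
    for y in(32,-32):
        x,z=-100*np.cos(q),80+100*np.sin(q);u=proj('side',[S0[0]+x*c-y*s,S0[1]+x*s+y*c,z])[0]
        print(q,y,((u-[210,150]+.5)*[400/130,369/120]+[400,0]).round(0))
E
```

```text
3.14 32 [657. 141.]
3.14 -32 [695. 179.]
3.0 32 [656. 127.]
3.0 -32 [695. 165.]
2.85 32 [652. 112.]
2.85 -32 [691. 150.]
```

The corners match the flag at its stop (pi).

```bash
python3 -c "
from cell import ctrl
print(ctrl.finish_job())"
```

```text
the job is handed in; nothing more can be done
None
```

I pushed flag A over to lie level on its far stop, cross face up; the stand showed no visible shift, nothing else was touched as far as the pictures show, and the job is handed in (no verdict came back).

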